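Lock the squeegee tube into its telescopic handle

TASK

The window squeegee (the pole with the wide T-shaped head) is pulled out of its handle: press the spring button on its tube down flush, slide it in under the lip of the handle, then push the tube fully home so that the button pops up through the hole in the handle. Leave the other pole, the one with the hook, alone.

Things in the scene. Friction and masses are not known exactly. Their poses are not given: they have to be found in the camera images.
- squeegee_pole: Fixed steel handle tube, 32 mm across, 400 long (end 130 black grip), lying left-right in a low white stand 60 mm wide, mouth to the robot's left. Origin: on the worktop (z 0) below the mouth's lip; x: along the handle, the way the tube goes in; z up. Tube axis at z 45. Black collar 36 mm across at x 0-14. Wall 2 mm thick; in its top an oblong hole at x 33-77 mm.
- squeegee_tube (a joint): Slide q (m) of the inner tube (26 mm across, top z 58 mm): 0 out, 0.142 home (stop); moves along pole x, 1-3 N, stays put. Button centre at x = q-85 mm; T head (100 mm wide, z 30-60, tube-centred) has its outer end, an 8 mm high rubber strip, at x = q-235 mm: push there. From q 68 mm the button's front is under the lip, which blocks it unless flush; from q 135 it is under the hole.
- squeegee_button (a joint): Press (m) of the spring button on the inner tube's top: 0 up, 0.008 flush. Dark block 34 mm long along x, 12 wide, blunt; top z 66 mm when up, 5 mm proud of the handle in the hole. 2 N at first, 6 N flush; sinks level wherever pressed. A closed fingertip pressing its rear half (away from the handle) drags the tube by friction; once the front 4 mm or more is under the lip, the lip keeps it down.
- hook_head (a point): Centre of the outer end of the ferrule on the other pole's inner tube, z 45 mm, where its 8 mm steel hook begins. That pole is built alike and lies beside the squeegee, nearer or farther from the robot, 140 to 190 mm away; leave it alone.

How it is judged:
By the outcome, as a careful person would: the job done as asked, in the order asked, and still so for the second after the job is handed in, with the robot touching nothing.
It also fails if it takes over 40 s, if anything falls off the work surface, if the arm or the gripper's body presses on something with over 40 N, if the wrist force passes 120 N, or if a joint passes its speed limit or range.

ROBOT

A 6-joint arm with a two-finger parallel gripper is mounted at the origin on the work surface. World frame = base frame: x ahead of the robot, y to its left, z up, the work surface at z = 0. Lengths are in mm, angles in degrees, forces in N, time in s.
With the tool pointing down it reaches from about 300 to 850 mm from the base axis. Payload 4.2 kg.
Tool frame: the origin (TCP) lies midway between the tips of the shut fingers; the grasp point (between the pads) lies 19 mm behind it; z points along the fingers, y is the line along which they close (so a half turn about z gives the same grasp; the last joint's range is limited). The gripper opens to 91 mm and grips with 3 to 60 N. Pads are 32 mm wide; open, the fingers measure 118 mm over their backs; the gripper's body (76 mm by 178 mm) begins 60 mm behind the grasp point.
Start: joints at [62.51, 18.312, 89.639, -0, 72.044, -1.146], TCP at [255.172, 515.297, 213.976] pointing down, gripper open.
Joint ranges: [-177.97, 177.97], [-48.28, 115.42], [12.27, 149.76], [-77.06, 257.06], [2.81, 150.46], [-146.56, 146.56]. Speed limits (degrees/s): [147.25, 147.25, 180, 180, 180, 180].

INTERFACE

Orientations are given as [roll, pitch, yaw] about the fixed x, y, z axes, in that order (R = Rz(yaw) Ry(pitch) Rx(roll)).
In Python, from workcell import env gives the robot as it stands.
- The arm moves only by the tool hand_motion, called by a JSON object that holds its "name" and its "arguments". Schema: {"type":"object","properties":{"deltas":{"type":"array","items":{"type":"object","properties":{"trans":{"type":"array","items":{"type":"number"},"minItems":3,"maxItems":3},"rot":{"type":"array","items":{"type":"number"},"minItems":3,"maxItems":3}},"additionalProperties":false},"minItems":1,"maxItems":8},"aperture":{"type":"number"},"force":{"type":"number"},"only":{"type":"string"},"quiet":{"type":"boolean"},"lines":{"type":"string"}},"required":["deltas"],"additionalProperties":false}. deltas is a list of rows, 1 to 8 of them, each an object with the fields trans (a list: dx, dy, dz in shares of the most that a row can go, 1 being 50 mm), rot (a list: a rotation vector rx, ry, rz in parts of the range, where 1.0 means 120 degrees); a field left out counts as zero; each row shifts and turns the commanded pose from where the row before left it, along the tool's axes as they then stand; what a row does not reach is not made up. A row lasts 1/10 s, in which the tool goes at most 50 mm and 8.59 degrees, less where a joint would pass 70% of its speed; a pose out of reach is approached as far as the arm can. aperture is the finger opening in mm, set as the call begins (left out keeps the last). The fingers move at their own pace and stop on an object; force is the grip in N (left out, the last holds). Time passes only in rows, so rows that do not move let the fingers close. The tool returns the time, the measured TCP pose, the force, the opening and the grip force at its end. only (a regular expression) keeps the lines of the reply that match it, lines (a string "A,B") keeps lines A to B, and quiet returns only ok. A shift or turn number past 1, either way, is cut back to 1. Input that does not fit is refused with a message, and nothing moves.
- env.state(): the state, without advancing time (a new reading comes with each control period).
- env.grab_frame(name): name is "scene" or "top" or "wrist"; returns the picture (384x512x3 uint8, blue, green, red); there is no depth.
- env.camera_model(name): a dict with "fx", "fy", "cx", "cy" (pixels), "T" (4x4, takes a point from camera to world coordinates). Camera axes: x right, y up, looking along -z (the intrinsics and any distortion apply to the point x, -y, -z); pixel columns grow to the right and rows downward; lengths in mm; the calibration is good to about 2 mm. The wrist camera is an equidistant fisheye: a pixel r from the principal point sees the ray r / f radians off the axis. A picture is of the moment at which its call begins: read the wrist's pose just before it. camera_model takes no time and is no camera call; for the wrist camera it gives the pose at the moment of the call.
- env.job_done(): hands the job in; it is judged then, once.
The state is a dict: "time_s": time; "qpos": joint angles; "qvel": joint speeds; "effort": joint torques, N m; "ee_pos": TCP position; "ee_rot": TCP orientation; "force": force on the tool from outside, world axes, zero at the start; "torque": the same for the moment, N m; "gripper_width": finger opening in mm; "gripper_force": force on a finger pad.
Only numpy, scipy, OpenCV 4.12 (cv2) and the standard library are available. Lean on these libraries where they do the work, as an engineer would, in place of code of your own. Each camera call takes 0.05 s, during which the arm holds its last target. There are 200 camera calls.

## Working session

There is one attempt and no reset: what is moved stays moved. The work goes in short steps, Python scripts to look and compute and a tool call to move; the robot and the scene stay as the last step left them, time stands still between calls to the robot, and variables do not carry over. Pictures are saved under pics/ and viewed, at most 10 in all, crops included, and the job is handed in when it is done.

```bash
ls; mkdir -p pics
```

Run:
```python
from workcell import env
import cv2
for n in("top","scene"):
    m=env.camera_model(n); print(n,{k:(v if k!="T" else v) for k,v in m.items()})
    cv2.imwrite(f"pics/{n}0.png",env.grab_frame(n))
print(env.state())
```

```text
pics
workcell.py
top {'fx': 500.00671444115346, 'fy': 500.00671444115346, 'cx': 251.42971027259537, 'cy': 191.27575432645756, 'T': array([[-1.97716752e-02,  9.94431185e-01, -1.03516662e-01,
         4.42398795e+02],
       [-9.99416295e-01, -1.67727310e-02,  2.97614653e-02,
         8.98223398e+01],
       [ 2.78594721e-02,  1.04044673e-01,  9.94182355e-01,
         8.45484336e+02],
       [ 0.00000000e+00,  0.00000000e+00,  0.00000000e+00,
         1.00000000e+00]])}
scene {'fx': 481.70526539508603, 'fy': 481.70526539508603, 'cx': 255.28396826352432, 'cy': 197.4603841461712, 'T': array([[ 4.87136250e-01, -7.07836267e-01,  5.11533082e-01,
         9.32326336e+02],
       [ 8.73156287e-01,  3.83204096e-01, -3.01251919e-01,
        -1.69143247e+02],
       [ 1.72154616e-02,  5.93399057e-01,  8.04724293e-01,
         6.64087586e+02],
       [ 0.00000000e+00,  0.00000000e+00,  0.00000000e+00,
         1.00000000e+00]])}
{'time_s': 0.1, 'qpos': array([ 6.25101319e+01,  1.83488118e+01,  8.96947626e+01,  1.28383242e-04,
        7.20435620e+01, -1.14511575e+00]), 'qvel': array([-0.03324148, -0.06918554, -0.134306  , -0.08686329, -0.00705903,
        0.00894442]), 'effort': array([-1.47252563e-04, -4.13338745e+01, -2.32508433e+01,  7.27748475e-02,
        4.22402588e-02, -5.33983268e-05]), 'ee_pos': array([254.97111987, 514.92184606, 213.22751879]), 'ee_rot': array([-1.79912884e+02, -1.86343804e-03,  1.53655207e+02]), 'force': array([ 0.72866189, -0.76390637,  0.67736018]), 'torque': array([ 0.01736107, -0.00543558, -0.00567079]), 'gripper_force': 0.0, 'gripper_width': 91.19858768330917}
```

View pics/top0.png

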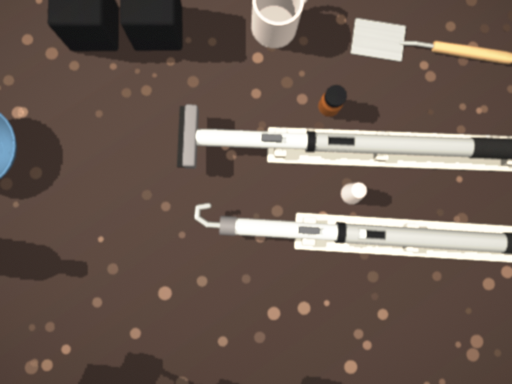

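View pics/scene0.png

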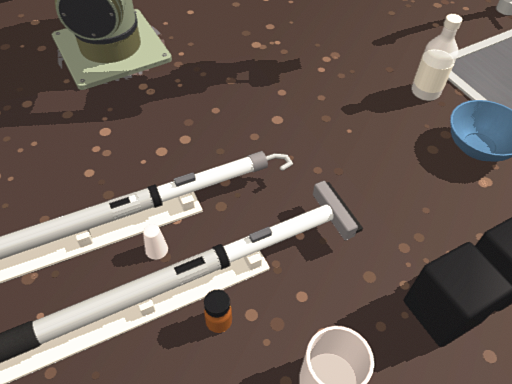

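The top view shows the squeegee as the farther pole: head at (188,136), button (272,138), collar (311,141), hole (342,141). The hook pole is nearer the robot, with its ferrule at (228,226). In the scene view the squeegee button is at (260,234), its collar at (222,257) and its head at (337,209).

Create h.py:
```python
import numpy as np, cv2
from workcell import env
def ray(n,u,v):
    m=env.camera_model(n); T=m["T"]
    d=T[:3,:3]@np.array([(u-m["cx"])/m["fx"],-(v-m["cy"])/m["fy"],-1]); return T[:3,3],d
def onz(n,u,v,z):
    o,d=ray(n,u,v); return o+d*(z-o[2])/d[2]
def tri(a,b):
    (o1,d1),(o2,d2)=ray("top",*a),ray("scene",*b)
    s=np.linalg.lstsq(np.c_[d1,-d2],o2-o1,rcond=None)[0]
    p,q=o1+s[0]*d1,o2+s[1]*d2; return (p+q)/2,np.linalg.norm(p-q)
def blobs(img,roi,lo,hi,amin=25):
    x0,y0,x1,y1=roi; g=cv2.cvtColor(img,cv2.COLOR_BGR2GRAY)[y0:y1,x0:x1]
    n,l,s,c=cv2.connectedComponentsWithStats(cv2.inRange(g,lo,hi),connectivity=4)
    return [(c[i]+[x0,y0],s[i]+np.array([x0,y0,0,0,0])) for i in range(1,n) if s[i][4]>=amin]
```

Run:
```python
from h import *
t=cv2.imread("pics/top0.png"); s=cv2.imread("pics/scene0.png")
for nm,im,roi in(("top",t,(170,95,380,175)),("scene",s,(160,170,370,300))):
    for lo,hi in((0,45),(46,130)):
        print(nm,lo,hi)
        for c,st in blobs(im,roi,lo,hi): print(c.round(1),st)
g=cv2.cvtColor(t,cv2.COLOR_BGR2GRAY)
for r in (136,138,140,142): print(r,g[r,176:206],'\n',g[r,255:360])
```

```text
top 0 45
[336.2 100.3] [326  95  20  12 137]
[311.3 135.2] [309 133   5   6  25]
[339.9 139.7] [330 139  23   3  45]
[310.7 146.7] [308 143   6   8  41]
top 46 130
[264.9 130.3] [  170    95   210    80 10502]
[331.4  98.5] [327  95  10   8  53]
[311.1 141. ] [306 131  10  21 103]
[341.4 140.7] [329 137  25   8 137]
[271.2 139.9] [263 139  18   3  28]
scene 0 45
[221.7 255.4] [213 244  16  24 178]
[188.9 264.8] [175 257  29  17 175]
[216.7 295.5] [205 290  24  10 176]
scene 46 130
[177.3 175.9] [160 170  45  16 464]
[284. 233.] [  160   170   210   130 18178]
136 [ 83  78  67  58  56  55  67 117 167 186 187 187 186 185 184 184 183 179
 176 217 255 255 255 255 255 255 255 255 255 255] 
 [255 255 255 255 255 255 217 145 135 136 135 135 135 135 135 135 135 135
 135 136 136 136 137 135 135 136 160 221 250 253 253 253 254 255 255 255
 255 254 254 254 254 254 254 254 254 254 254 254 254 254 255 254 204 102
  49  41  42  41  41  54 104 168 215 226 228 228 228 228 227 228 227 226
 212 175 160 164 166 165 167 168 168 167 168 168 169 170 173 174 175 175
 175 178 182 184 184 185 185 185 190 200
[... 989 characters left out ...]
9 239 239
 222 142  59  37  43  45  45  45  44  44  45  45  45  43  44  44  43  44
  43  43  43  44  42  43  41  43  69 137 208 234 238 238 238]
142 [ 82  76  65  57  56  58  73 120 168 187 188 187 186 186 185 184 184 178
 159 142 164 207 230 241 246 247 248 248 248 249] 
 [254 254 254 254 254 254 253 250 242 232 228 228 228 228 227 224 222 222
 222 222 210 188 175 173 174 181 205 232 240 237 239 248 253 254 255 255
 255 255 255 255 255 255 255 255 255 255 255 255 255 255 255 255 211  96
  49  47  48  48  47  61 114 185 229 237 237 237 237 237 237 237 237 237
 218 140  63  47  51  53  52  50  49  49  49  49  48  48  48  48  48  47
  48  47  47  47  47  47  46  47  71 139 209 234 237 237 237]
```

Run:
```python
from h import *
P=lambda n,u,v,z: print(n,u,v,z,onz(n,u,v,z).round(1))
for u,v,z in((261.6,137.5,66),(281,138,66),(307.7,141,63),(315.6,141.3,63),(328.6,140.8,61),(353.4,141.5,61),(188,105,60),(188,166,60),(183,136,56),(197,137.5,58),(472,147,61)): P("top",u,v,z)
print(tri((311.3,141),(221.7,256)))
print(tri((341,141),(188.9,265)))
t=cv2.imread("pics/top0.png");s=cv2.imread("pics/scene0.png")
g=cv2.cvtColor(t,cv2.COLOR_BGR2GRAY)
for c in(225,250,270,275,295,311,341,400): print(c,list(g[122:162,c]))
a=cv2.resize(t[90:190,160:370],None,fx=3.8,fy=3.8,interpolation=2)
cv2.imwrite("pics/c1.png",a)
```

```text
top 261.6 137.5 66 [609.1  48.6  66. ]
top 281 138 66 [607.8  17.8  66. ]
top 307.7 141 63 [603. -25.  63.]
top 315.6 141.3 63 [602.4 -37.7  63. ]
top 328.6 140.8 61 [603.3 -58.9  61. ]
top 353.4 141.5 61 [601.6 -98.9  61. ]
top 188 105 60 [665.  165.3  60. ]
top 188 166 60 [566.1 165.9  60. ]
top 183 136 56 [615.4 174.   56. ]
top 197 137.5 58 [612.2 151.5  58. ]
top 472 147 61 [ 589.9 -291.    61. ]
(array([607.27925681, -32.979968  ,  43.73511271]), np.float64(1.7424789237865677))
(array([603.89488149, -81.22029116,  53.47432259]), np.float64(1.5597948313447236))
225 [np.uint8(53), np.uint8(54), np.uint8(54), np.uint8(53), np.uint8(52), np.uint8(52), np.uint8(65), np.uint8(117), np.uint8(198), np.uint8(247), np.uint8(254), np.uint8(254), np.uint8(255), np.uint8(255), np.uint8(255), np.uint8(255), np.uint8(255), np.uint8(255), np.uint8(254), np.uint8(254), np.uint8(252), np.uint8(247), np.uint8(232), np.uint8(194), np.uint8(144), np.uint8(114), np.uint8(106), np.uint8(95), np.uint8(73), np.uint8(57), np.uint8(56), np.uint8(60), np.uint8(62), np.uint8(62), np.uint8(60), np.uint8(58)
[... 3510 characters left out ...]
np.uint8(220), np.uint8(220), np.uint8(226), np.uint8(244), np.uint8(254), np.uint8(255), np.uint8(255)]
400 [np.uint8(79), np.uint8(78), np.uint8(79), np.uint8(80), np.uint8(78), np.uint8(79), np.uint8(79), np.uint8(77), np.uint8(84), np.uint8(132), np.uint8(223), np.uint8(253), np.uint8(251), np.uint8(227), np.uint8(200), np.uint8(207), np.uint8(220), np.uint8(226), np.uint8(231), np.uint8(235), np.uint8(237), np.uint8(236), np.uint8(236), np.uint8(234), np.uint8(231), np.uint8(229), np.uint8(225), np.uint8(219), np.uint8(209), np.uint8(193), np.uint8(171), np.uint8(156), np.uint8(172), np.uint8(205), np.uint8(218), np.uint8(218), np.uint8(219), np.uint8(226), np.uint8(246), np.uint8(254)]
```

View pics/c1.png

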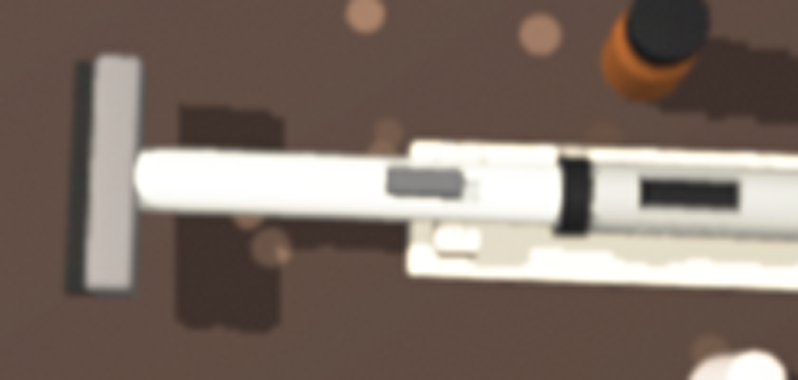

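The crop confirms the squeegee: button at about (425,182) in the crop, collar at (573,195), hole at (690,193). Casting rays gives the lip at y≈-24.5, q≈27 mm and the axis along (-0.05,-1). I'll refine the axis and turn the closed tool to match it.

Careful with the scale: shifts go in shares of 50 mm and turns go in shares of 120 degrees. That gives: -7.8 degrees is -0.065.

{"name": "hand_motion", "arguments": {"deltas": [{"rot":[0,0,-0.065]},{"rot":[0,0,-0.065]},{"rot":[0,0,-0.065]},{}], "aperture": 0, "force": 20}}

```text
time_s: 0.5
ee_pos: [255.0, 515.0, 213.5]
ee_rot: [-179.9, -0.0, 177.0]
force: [-0.6, 0.1, -0.0]
gripper_width: 62.0
gripper_force: 0.0
```

Run:
```python
from h import *
from scipy.spatial.transform import Rotation as R
t=cv2.imread("pics/top0.png");g=cv2.cvtColor(t,cv2.COLOR_BGR2GRAY).astype(float)
pts=[]
for c in range(205,258,4):
    k=g[115:165,c]>165; r=np.where(k)[0]+115; pts.append(onz("top",c,(r.min()+r.max())/2,45)[:2])
pts+= [onz("top",311.3,141.0,45)[:2]]*4
pts=np.array(pts); a=np.polyfit(pts[:,1],pts[:,0],1); print("axis x=",a, np.abs(np.polyval(a,pts[:,1])-pts[:,0]).max())
s=env.state(); print(s["ee_pos"],s["ee_rot"])
y=48; tgt=np.array([np.polyval(a,y),y,110])
print(tgt,R.from_euler("xyz",s["ee_rot"],degrees=True).inv().apply(tgt-s["ee_pos"]))
```

```text
axis x= [5.59557333e-02 6.08551709e+02] 0.7093494744901818
[255.03774925 515.01200291 213.50422196] [-1.79947960e+02 -2.26038655e-02  1.77041214e+02]
[611.23758417  48.         110.        ] [-379.87183896 -447.90919875  103.76123004]
```

Converted, -36 mm is -0.72, -30 mm is -0.6.

{"name": "hand_motion", "arguments": {"deltas": [{"trans":[-0.6,-0.72,0.1]},{"trans":[-0.6,-0.72,0.1]},{"trans":[-0.6,-0.72,0.1]},{"trans":[-0.6,-0.72,0.1]},{"trans":[-0.6,-0.72,0.1]},{"trans":[-0.6,-0.72,0.1]},{"trans":[-0.6,-0.72,0.1]},{"trans":[-0.6,-0.72,0.1]}]}}

```text
time_s: 1.3
ee_pos: [480.8, 213.7, 173.7]
ee_rot: [180.0, -0.0, 176.9]
force: [1.8, 0.4, 0.2]
gripper_width: 0.6
gripper_force: 0.0
```

{"name": "hand_motion", "arguments": {"deltas": [{"trans":[-0.6,-0.72,0.2]},{"trans":[-0.6,-0.72,0.2]},{"trans":[-0.6,-0.72,0.2]},{"trans":[-0.6,-0.72,0.2]},{"trans":[-0.4,-0.32,0.4]},{},{}]}}

```text
time_s: 2.0
ee_pos: [611.1, 48.2, 113.1]
ee_rot: [180.0, -0.1, 176.9]
force: [-0.3, 0.5, -0.7]
gripper_width: 0.4
gripper_force: 0.0
```

Run:
```python
from h import *
s=env.state();print(s["ee_pos"],s["ee_rot"],s["force"])
m=env.camera_model("wrist");print(m)
a=env.grab_frame("wrist");b=env.grab_frame("scene")
cv2.imwrite("pics/w1.png",a);cv2.imwrite("pics/s1.png",b)
cv2.imwrite("pics/v1.png",np.hstack([cv2.resize(a,(400,300)),cv2.resize(b[140:320,150:390],(400,300))]))
```

```text
[611.06408542  48.19297369 113.09202326] [ 1.79982663e+02 -1.38575984e-01  1.76877793e+02] [-0.29358976  0.54734244 -0.65147316]
{'fx': 297.3186396354542, 'fy': 297.3186396354542, 'cx': 255.0452703708389, 'cy': 188.22630622950908, 'T': array([[ 5.41987811e-02, -9.55011874e-01, -2.91572997e-01,
         5.28078466e+02],
       [ 9.98529377e-01,  5.22036882e-02,  1.46238952e-02,
         5.15886995e+01],
       [ 1.25519224e-03, -2.91936800e-01,  9.56436788e-01,
         2.82807172e+02],
       [ 0.00000000e+00,  0.00000000e+00,  0.00000000e+00,
         1.00000000e+00]])}
```

View pics/v1.png

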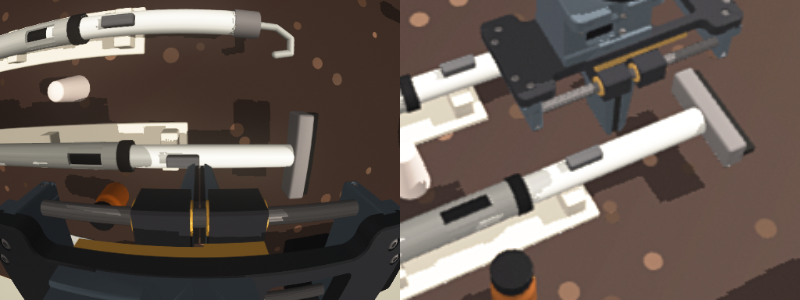

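Wrist half: the closed fingertips (200,167) are just behind the button (183,161), with the collar at (124,156). Scene half: button at (585,157), collar at (520,195), clear of the raised gripper. I'll check the button and lip against the wrist camera.

Run:
```python
from h import *
a=cv2.imread("pics/w1.png");g=cv2.cvtColor(a,cv2.COLOR_BGR2GRAY)
m=env.camera_model("wrist");T=m["T"]
def W(u,v,z):
    x,y=(u-m["cx"])/m["fx"],(v-m["cy"])/m["fy"];th=np.hypot(x,y)
    d=T[:3,:3]@np.array([np.sin(th)*x/th,-np.sin(th)*y/th,-np.cos(th)]);o=T[:3,3]
    return (o+d*(z-o[2])/d[2]).round(1)
for v in(196,200,204,208): print(v,g[v,140:280])
for u,v,z in((149,199,63),(171,199,63),(213,203,66),(234,203,66),(253,203,66)): print(u,v,W(u,v,z))
np.save("pics/T.npy",T)
```

```text
196 [137 137 137 137 137 138 137 137  99  40  33  32  34  34  34  34  34  35
  35  36  35  35  36  35  32  76 170 194 194 194 194 194 194 194 195 195
 195 195 195 195 194 195 194 195 195 195 196 195 195 195 195 227 245 245
 245 245 245 244 245 244 245 245 244 245 226 197 196 196 196 202 243 221
 195 196 196 195 195 196 196 196 196 195 195 195 195 196 195 196 196 196
 195 195 195 218 237 237 237 237 237 237 237 237 237 237 237 237 237 237
 237 237 237 238 241 245 245 245 245 245 245 245 245 245 245 245 245 245
 245 245 245 245 245 245 245 245 245 245 245 245 245 245]
200 [137 136 137 138 137 137 137 137 102  40  32  33  33  33  33  35  33  35
  35  34  36  34  36  34  32  89 181 205 205 205 204 205 205 205 205 205
 205 205 206 206 206 206 206 206 206 206 206 206 207 207 207 206 228 248
 251 251 251 251 251 251 251 251 251 219 208 208 208 209 208 209 209 209
 202 139  60  62  62  61  62  63  62  61  62  61  62  62  61  61  61  62
  62  62  61  61  62  61  62  61  61  62  61  62  62  61  61  61  62  61
  61  62  61  61  62  63  67 217 252 252 252 252 252 252 252 252 252 252
 252 252 252
[... 631 characters left out ...]
 127 127 128 127 128 128 120  72  29  30  29  29  29  29  30  30
  29  30  31  31  32  32  31  45 117 166 175 174 175 174 175 175 175 175
 176 175 176 175 176 176 176 176 176 176 177 177 176 176 176 177 176 176
 227 246 246 246 246 246 246 246 246 246 194 177 177 177 177 178 177 176
 153  77  96 105 105 106 106 106 106 105 106 105 105 104 105 104 105 105
 105 105 105 106 104 105 104 104 104 104 104 104 105 104 104 103 103 102
  99 101 104 103 104 103  96 203 246 246 246 246 246 244 241 244 246 246
 246 246 246 246 246 246 247 246 246 246 246 246 246 246]
149 199 [600.5 -38.3  63. ]
171 199 [601.3 -19.1  63. ]
213 203 [605.2  15.7  66. ]
234 203 [606.   32.2  66. ]
253 203 [606.8  47.1  66. ]
```

Converted, 20 mm is 0.4, 15 mm is 0.3.

{"name": "hand_motion", "arguments": {"deltas": [{"trans":[0,-0.1,0.4]},{"trans":[0,0,0.3]},{},{}]}}

```text
time_s: 2.5
ee_pos: [611.4, 44.4, 80.0]
ee_rot: [180.0, 0.1, 177.1]
force: [0.9, 0.4, 0.8]
gripper_width: 0.5
gripper_force: 0.0
```

{"name": "hand_motion", "arguments": {"deltas": [{"trans":[0,0,0.06]},{"trans":[0,0,0.06]},{"trans":[0,0,0.06]},{}]}}

```text
time_s: 2.9
ee_pos: [611.1, 43.4, 69.6]
ee_rot: [180.0, -0.0, 177.1]
force: [-0.1, -0.9, 0.1]
gripper_width: 0.7
gripper_force: 0.0
```

Converted, 3 mm is 0.06, 2 mm is 0.04.

{"name": "hand_motion", "arguments": {"deltas": [{"trans":[0,0,0.06]},{"trans":[0,0,0.06]},{"trans":[0,0,0.04]},{},{}]}}

```text
time_s: 3.4
ee_pos: [611.7, 43.3, 62.3]
ee_rot: [180.0, 0.0, 177.1]
force: [0.1, -0.2, 4.0]
gripper_width: 0.5
gripper_force: 1.8
```

{"name": "hand_motion", "arguments": {"deltas": [{"trans":[0,0,0.04]},{"trans":[0,0,0.02]},{},{}]}}

```text
time_s: 3.8
ee_pos: [611.7, 43.4, 59.2]
ee_rot: [180.0, 0.0, 177.1]
force: [-0.4, -0.3, 5.1]
gripper_width: 0.9
gripper_force: 2.6
```

Converted, 1 mm is 0.02, 0.6 mm is 0.012.

{"name": "hand_motion", "arguments": {"deltas": [{"trans":[0,0,0.02]},{"trans":[0,0,0.012]},{},{}]}}

```text
time_s: 4.2
ee_pos: [611.7, 43.4, 58.2]
ee_rot: [180.0, 0.1, 177.1]
force: [-0.4, -0.3, 8.3]
gripper_width: 0.9
gripper_force: 4.0
```

Converted, -6 mm is -0.12, -5 mm is -0.1.

{"name": "hand_motion", "arguments": {"deltas": [{"trans":[0,0,0.012]},{"trans":[0,-0.06,0]},{"trans":[0,-0.1,0]},{"trans":[0,-0.12,0]},{"trans":[0,-0.12,0]},{},{}]}}

```text
time_s: 4.9
ee_pos: [610.7, 23.1, 58.1]
ee_rot: [-180.0, 0.1, 177.0]
force: [-2.3, -0.5, 9.6]
gripper_width: 0.6
gripper_force: 5.4
```

Run:
```python
from h import *
a=env.grab_frame("wrist");cv2.imwrite("pics/w2.png",a)
b=env.grab_frame("scene")
cv2.imwrite("pics/v2.png",np.hstack([cv2.resize(a[130:310,120:360],(400,300)),cv2.resize(b[140:320,150:390],(400,300))]))
```

```text
(no output)
```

View pics/v2.png

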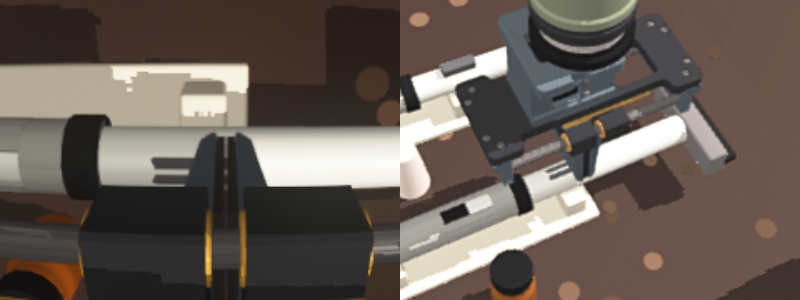

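The button is flush: its outline is level with the tube at crop (175,170), and the front edge at x 152 sits about 20 mm short of the collar face at x 111. It hasn't slipped under the finger, so I'll drag on.

Converted, -6 mm is -0.12, -5 mm is -0.1.

{"name": "hand_motion", "arguments": {"deltas": [{"trans":[0,-0.1,0]},{"trans":[0,-0.12,0]},{"trans":[0,-0.12,0]},{"trans":[0,-0.1,0]},{},{}]}}

```text
time_s: 5.6
ee_pos: [609.5, 1.1, 58.1]
ee_rot: [-180.0, 0.1, 177.0]
force: [-2.0, -1.0, 11.1]
gripper_width: 0.6
gripper_force: 5.5
```

{"name": "hand_motion", "arguments": {"deltas": [{"trans":[0,-0.08,0]},{"trans":[0,-0.08,0]},{},{}]}}

```text
time_s: 6.0
ee_pos: [609.1, -6.8, 58.1]
ee_rot: [-180.0, 0.1, 177.1]
force: [-1.8, -0.7, 11.9]
gripper_width: 0.5
gripper_force: 5.5
```

Run:
```python
from h import *
a=env.grab_frame("wrist");cv2.imwrite("pics/w3.png",a)
b=env.grab_frame("scene")
cv2.imwrite("pics/v3.png",np.hstack([cv2.resize(a[130:310,120:360],(400,300)),cv2.resize(b[170:290,180:340],(400,300))]))
```

```text
(no output)
```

View pics/v3.png

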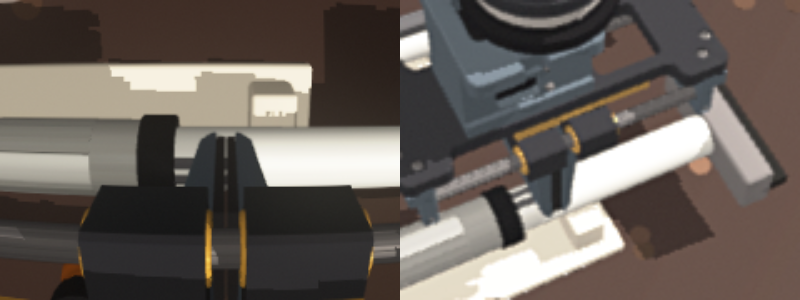

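The collar's front face is now at crop x 178 and the button's front, at x 152, lies about 10 mm under the lip. I'll lift, go round behind the head and come down there.

Converted, 45 mm is 0.9, 30 mm is 0.6.

{"name": "hand_motion", "arguments": {"deltas": [{"trans":[0,0,-0.2]},{"trans":[0,0,-0.4]},{"trans":[0,0,-0.4]},{"trans":[0,0.6,0]},{"trans":[0,0.9,0]},{"trans":[0,0.9,0]},{"trans":[0,0.9,0]},{}]}}

```text
time_s: 6.9
ee_pos: [616.9, 163.5, 106.1]
ee_rot: [179.9, -0.0, 177.3]
force: [0.6, -0.7, 0.4]
gripper_width: 0.5
gripper_force: 0.0
```

Run:
```python
from h import *
a=env.grab_frame("top");cv2.imwrite("pics/t4.png",a)
b=env.grab_frame("wrist")
cv2.imwrite("pics/v4.png",np.hstack([cv2.resize(a[70:220,170:370],(400,300)),cv2.resize(b,(400,300))]))
print(env.state()["ee_pos"])
```

```text
[616.64781995 158.99063098 106.03126964]
```

View pics/v4.png

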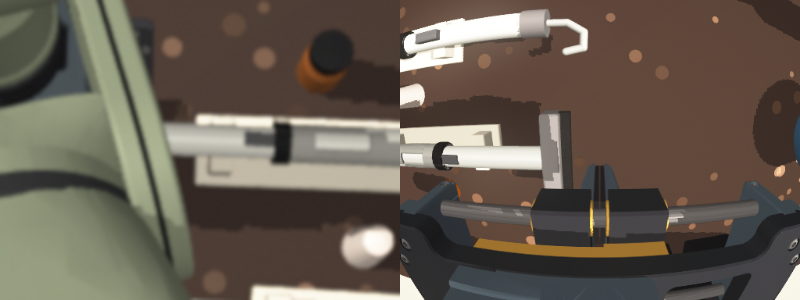

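Left half: the button at (258,138) runs in under the collar at (282,143) and stays down. Right half: the fingertip at (600,168) is clear outside the head's strip at (566,150). Now down, then push.

Converted, 25 mm is 0.5, 18 mm is 0.36.

{"name": "hand_motion", "arguments": {"deltas": [{"trans":[0,0,0.5]},{"trans":[0,0,0.5]},{"trans":[0,0,0.36]},{},{}]}}

```text
time_s: 7.5
ee_pos: [617.4, 157.0, 38.9]
ee_rot: [-180.0, -0.0, 177.0]
force: [-0.4, 1.0, -0.3]
gripper_width: 0.3
gripper_force: 0.0
```

{"name": "hand_motion", "arguments": {"deltas": [{"trans":[0,-0.12,0]},{"trans":[0,-0.1,0]},{"trans":[0,-0.1,0]},{},{}]}}

```text
time_s: 8.0
ee_pos: [616.6, 142.1, 39.1]
ee_rot: [180.0, 0.0, 177.0]
force: [-0.0, 0.7, 0.6]
gripper_width: 0.8
gripper_force: 0.0
```

Converted, -6 mm is -0.12, -5 mm is -0.1.

{"name": "hand_motion", "arguments": {"deltas": [{"trans":[0,-0.1,0]},{"trans":[0,-0.1,0]},{"trans":[0,-0.12,0]},{"trans":[0,-0.12,0]},{}]}}

```text
time_s: 8.5
ee_pos: [615.5, 119.2, 38.9]
ee_rot: [-180.0, 0.0, 177.0]
force: [-0.2, 0.8, 0.1]
gripper_width: 0.5
gripper_force: 0.7
```

{"name": "hand_motion", "arguments": {"deltas": [{"trans":[0,-0.12,0]},{"trans":[0,-0.12,0]},{"trans":[0,-0.12,0]},{"trans":[0,-0.12,0]},{}]}}

```text
time_s: 9.0
ee_pos: [614.1, 94.9, 38.8]
ee_rot: [-179.9, 0.0, 177.0]
force: [0.8, 0.6, 0.2]
gripper_width: 0.6
gripper_force: 0.3
```

Converted, -4 mm is -0.08, -3 mm is -0.06.

{"name": "hand_motion", "arguments": {"deltas": [{"trans":[0,-0.08,0]},{"trans":[0,-0.08,0]},{"trans":[0,-0.06,0]},{},{}]}}

```text
time_s: 9.5
ee_pos: [613.4, 84.7, 38.6]
ee_rot: [-179.9, -0.0, 177.1]
force: [-0.4, 1.1, 0.4]
gripper_width: 0.5
gripper_force: 0.4
```

{"name": "hand_motion", "arguments": {"deltas": [{"trans":[0,-0.04,0]},{"trans":[0,-0.04,0]},{"trans":[0,-0.04,0]},{}]}}

```text
time_s: 9.9
ee_pos: [612.9, 78.6, 38.5]
ee_rot: [-180.0, -0.0, 177.1]
force: [0.5, 0.5, -0.9]
gripper_width: 0.3
gripper_force: 0.0
```

{"name": "hand_motion", "arguments": {"deltas": [{"trans":[0,-0.04,0]},{"trans":[0,-0.02,0]},{}]}}

```text
time_s: 10.2
ee_pos: [612.8, 76.2, 38.6]
ee_rot: [180.0, -0.0, 177.0]
force: [-0.7, 0.5, -1.0]
gripper_width: 0.3
gripper_force: 0.4
```

Run:
```python
from h import *
a=env.grab_frame("scene");b=env.grab_frame("wrist")
cv2.imwrite("pics/v5.png",np.hstack([cv2.resize(a[160:310,150:350],(400,300)),cv2.resize(b,(400,300))]))
s=env.state();print(s["ee_pos"],s["force"])
```

```text
[612.86869427  76.23127228  38.6209506 ] [0.10466563 1.03924188 0.27554017]
```

View pics/v5.png

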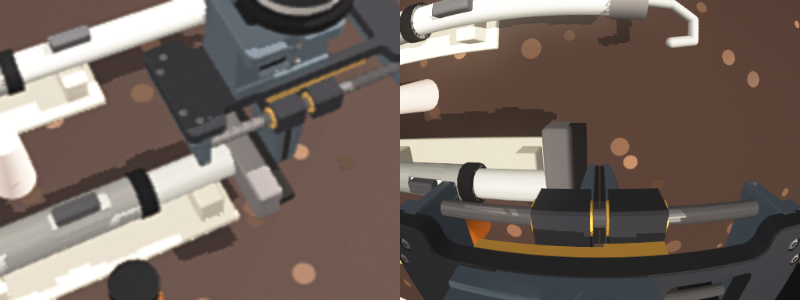

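The button block now stands in the handle hole (left (78,207)). The head is against the finger, with no stop force yet, so I'll nudge it until the stop is felt.

Converted, -1.5 mm is -0.03.

{"name": "hand_motion", "arguments": {"deltas": [{"trans":[0,-0.03,0]},{},{}]}}

```text
time_s: 10.6
ee_pos: [612.9, 76.1, 38.7]
ee_rot: [179.9, -0.0, 177.0]
force: [0.4, 4.9, -0.3]
gripper_width: 0.0
gripper_force: 2.4
```

{"name": "hand_motion", "arguments": {"deltas": [{"trans":[0,-0.03,0]},{},{}]}}

```text
time_s: 10.9
ee_pos: [612.9, 76.0, 38.7]
ee_rot: [179.7, -0.0, 177.0]
force: [0.7, 9.1, -1.9]
gripper_width: 0.4
gripper_force: 4.5
```

{"name": "hand_motion", "arguments": {"deltas": [{"trans":[0,-0.03,0]},{},{}]}}

```text
time_s: 11.2
ee_pos: [612.9, 76.0, 38.7]
ee_rot: [179.6, 0.0, 176.9]
force: [-0.0, 13.6, -1.2]
gripper_width: 0.5
gripper_force: 6.6
```

At the stop: the force climbs with no movement. I'll back off, lift and check.

Converted, -40 mm is -0.8, 30 mm is 0.6.

{"name": "hand_motion", "arguments": {"deltas": [{"trans":[0,0.16,0]},{"trans":[0,0.4,0]},{"trans":[0,0.6,0]},{"trans":[0,0,-0.8]},{"trans":[0,0,-0.8]},{"trans":[0,0.8,-0.4]},{},{}]}}

```text
time_s: 12.0
ee_pos: [617.9, 169.9, 139.1]
ee_rot: [-180.0, 0.1, 177.2]
force: [-0.2, -0.4, 0.2]
gripper_width: 0.2
gripper_force: 0.0
```

Run:
```python
from h import *
a=env.grab_frame("scene");b=env.grab_frame("top")
cv2.imwrite("pics/v6.png",np.hstack([cv2.resize(a[160:310,150:350],(400,300)),cv2.resize(b[70:220,230:430],(400,300))]))
print(env.state()["force"])
```

```text
[ 0.31387398 -0.70943199 -0.71767811]
```

View pics/v6.png

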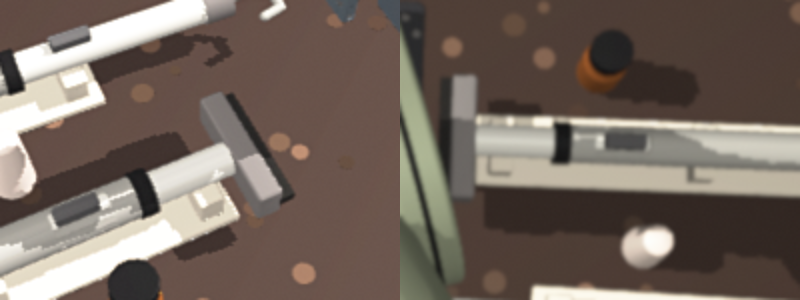

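The button stands proud in the hole in both halves, (75,208) and (627,141). The head is home and the robot is clear.

```bash
python3 -c "
from workcell import env
print(env.job_done())"
```

```text
the job is handed in; nothing more can be done
None
```

The squeegee tube is pushed home against its stop and the button has popped up through the handle's hole; the hook pole was not touched, and I handed the job in at about 12 s.

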